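# Nest the door-edge channels in their kit case

### The arm

A 6-joint arm with a two-finger parallel gripper is mounted at the origin on a cart in front of the work surface, level with it; the furniture and walls round the work are solid. World frame = base frame: x ahead of the robot, y to its left, z up, the work surface at z = 0. Lengths are in m, angles in rad, forces in N, time in s.
With the tool pointing down it reaches from about 0.25 to 0.725 m from the base axis. Payload 4 kg.
Tool frame: the origin (TCP) lies on the centre line of the jaws, within the pads' length; the fingertips stand 11 mm ahead of it and the grasp point (between the pads) lies 8 mm behind it (bot.nose_length is the distance from the TCP to the fingertips, in m); z points along the fingers, y is the direction in which the jaws open and shut (so a half turn about z gives the same grasp; the last joint's range is limited). The gripper opens to 85 mm and grips with 20 to 120 N. Pads are 22 mm wide; open, the fingers measure 114 mm over their backs; the gripper's body (76 mm by 85 mm) begins 54 mm behind the grasp point. The pads swing forward as they close: fully open they stand 13 mm farther back than shut.
Start: joints at [-1.131, 0.241, 0.005, 1.335, 0, 1.571], TCP at [0.213, -0.452, 0.242] pointing down, gripper open.
Joint ranges: [-2.72, 2.72], [-1.05, 1.87], [-1.09, 1.28], [-1.99, 2.15], [-1.42, 1.44], [-3.14, 3.14]. Speed limits (rad/s): [2.79, 2.79, 3.14, 3.14, 3.14, 3.14].

### API

Orientations are given as a unit quaternion [x, y, z, w].
In Python, from workcell import bot gives the robot as it stands.
- The arm moves only by the tool play_rows, never from a script. Its argument "plan" is one flat list of numbers, 6 for each row, row after row: the shift along the tool's x, y, z in mm, then the turn, a rotation vector about the tool's x, y, z in rad. A call has 1 to 20 rows; each row shifts and turns the commanded pose from where the row before left it, along the tool's axes as they then stand; what a row does not reach is not made up. A row lasts 1/8 s, in which the tool goes at most 62.5 mm and 10.7 degrees, less where a joint would pass 70% of its speed; a pose out of reach is approached as far as the arm can. A call with a gripper value outside its range is refused whole. "hand" is the opening in per cent of the stroke, from 0 (shut) to 100 (fully open), set as the call begins (left out, the last holds). The fingers move at their own pace and stop on an object; the grip force is fixed at half the most. Time passes only in rows, so rows that do not move let the fingers close. It gives the time, the measured TCP pose, the force and the opening at its end, in the units of the state.
- bot.get_obs(): the state, without advancing time (a new reading comes with each control period).
- bot.camera(name): name is "side" or "top"; returns a dict with "frame" (400x640x3 uint8, blue, green, red), "range_z" (400x640 float32, m along the optical axis (not along the pixel's ray), 0 where there is no reading), "K" (3x3 intrinsics, pixels), "dist" ([k1, k2, p1, p2, k3] as OpenCV has them; the pictures are not rectified), "cam_to_world" (4x4, takes a point from camera to world coordinates). Camera axes: x right, y down, z forward; pixel columns grow to the right and rows downward; lengths in m; the calibration is good to about 2 mm. A picture is of the moment at which its call begins.
- bot.job_done(): hands the job in, once; it reports no verdict.
Trained networks look in the newest picture that a camera, given by its name, has taken for a name from the list of things; names that differ only in an ending like _2 or _b are one class to them, and where a whole thing is asked for, a point or a joint stands for the part that bears it (a point fixed in the world has none). Each returns a list of dicts, best first, with "p" (0 to 1); they miss things now and then, are a little off and sometimes report something else, mostly with a low value. They report only what shows in the picture. A call takes as long as a camera call.
- bot.outline_of(query, camera): "mask" (400x640 bool, what is visible of it) and "point" ([row, column] in pixels, amid what is visible of it).
The state is a dict: "clock": time; "joint_pos": joint angles; "joint_vel": joint speeds; "tau": joint torques, N m; "eef_pos": TCP position; "tool_rot": TCP orientation; "ft_force": force on the tool from outside, world axes, zero at the start; "ft_torque": the same for the moment, N m; "grip_width": finger opening in m.
Only numpy, scipy, OpenCV 4.12 (cv2) and the standard library are available. Lean on these libraries where they do the work, as an engineer would, in place of code of your own. Each camera call takes 0.05 s, during which the arm holds its last target.

### The job

Pack the three steel door-edge channels flat in their case so that its lid will shut: lay the loose open-up channel in the empty recess beside the channel that is already in the case, then set the open-down channel over the two so that one of its flanges stands down inside each of them, and close the lid fully. Set the channels down rather than letting them drop, and leave the tape measure, pliers and padlock where they are.

Things in the scene. Friction and masses are not known exactly. Their poses are not given: they have to be found in the camera images.
- case: Open grey sheet-steel case, fixed to the bench: outside 164 (x) x 170 (y) x 46 mm high, walls 3 mm; inside x -79 to 79, y -83 to 81 mm from its origin, which lies on the bench below. x runs along the channels' length, z up, lid hinged along its +y side. Floor: black insert, top at z = 5 mm, with two 55 mm wide recesses along x, centred on y = 53 (channel_a lies there) and y = -27 mm (empty)
- empty_recess (a point): Middle of the empty recess, on its floor (5 mm above the bench); axes as the case's. Along its +y side runs a raised land 25 mm wide, along its -y side a 3 mm rib, both 4 mm high; beyond the rib an empty 25 mm strip up to the front wall. A channel centred here stands 30 mm from channel_a, outer face to outer face
- lid (a joint): Lid on a stiff hinge that stays where it is left: 0 = shut, grows as it opens (rad), 1.57 = upright; starts a little beyond upright. Turning it takes 0.5 N m plus its weight (0.35 kg): 3 to 5 N at the free edge. It shuts by pushing its outer face over from behind, then pressing it down. Shut, its top is 49 mm above the bench; it cannot shut over channels that are not nested
- lid_hinge (a point): Middle of the lid's hinge line, 46 mm above the bench, at y = 88 mm in the case's frame; the hinge runs along the case's x
- lid_edge (a point): Middle of the lid's free edge, on its outer (upper) face, 177 mm from the hinge; moves with the lid. The lid is 3 mm thick and 168 mm long along the hinge
- channel_a: Plain steel U-channel (door-edge reinforcer), 150 mm long (x) x 50 mm wide (y) x 32 mm high (z), wall 3 mm, 0.36 kg, a 57 x 25 mm cut-out in the middle of its web. Lies open side up in the case's hinge-side recess and stays there. Origin: middle of its underside, beneath the web
- channel_b: The same channel, lying on the bench open side up. Origin: middle of its underside, beneath the web; x along its length, z up. 44 mm between its flanges; web top 3 mm and flange tops 32 mm above the origin. Can be gripped across its 50 mm width
- channel_c: The same channel, lying open side down, standing on its two flanges. Origin: midway between the flange tips and level with them; x along its length, z up; web top 32 mm above it. Can be gripped across its 50 mm width. Nested midway between channels a and b its flange tips rest on their webs, its origin 8 mm above the bench, with about 4 mm play to each side over their two middle flanges
- tape_measure: Yellow tape measure, 36 x 72 x 59 mm, bystander. Origin at its underside
- pliers: Red-handled pliers, 56 x 160 x 12 mm, lying flat, bystander. Origin at the underside
- padlock: Brass padlock, 72 x 47 x 20 mm, lying flat, bystander. Origin at the underside

How it is judged:
By the outcome, as a careful person would: the job done as asked, in the order asked, and still so for the second after the job is handed in, with the robot touching nothing.
It also fails if it takes over 72 s, if anything falls off the work surface, if the arm or the gripper's body presses on something with over 40 N, if the wrist force passes 120 N, or if a joint passes its speed limit or range.

## Working session

There is one attempt and no reset: what is moved stays moved. The work goes in short steps, Python scripts to look and compute and a tool call to move; the robot and the scene stay as the last step left them, time stands still between calls to the robot, and variables do not carry over. Pictures are saved under pics/ and viewed, and the job is handed in when it is done.

Besides the shell and the picture viewer there is one more tool, called after "Emit:" by a JSON object that holds its "name" and its "arguments", one argument or row to a line. play_rows: Moves the arm, as the interface text tells. Its arguments: {"type":"object","properties":{"plan":{"type":"array","items":{"type":"number"}},"hand":{"type":"number"}},"required":["plan"]}

```bash
ls; mkdir -p pics; python3 - <<'E'
from workcell import bot
import cv2,numpy as np
o=bot.get_obs()
print({k:np.round(v,3) for k,v in o.items()})
for n in('top','side'):
    c=bot.camera(n); cv2.imwrite(f'pics/{n}0.png',c['frame'])
    print(n,c['K'].tolist(),np.round(c['dist'],4),np.round(c['cam_to_world'],4).tolist())
    np.savez(f'pics/{n}0.npz',**c)
print(bot.nose_length)
E
```

```text
pics
{'clock': np.float64(0.0), 'joint_pos': array([-1.131,  0.241,  0.004,  1.335,  0.   ,  1.571]), 'joint_vel': array([ 0.   ,  0.001, -0.001, -0.001,  0.001,  0.001]), 'tau': array([-2.0000e-03, -3.7231e+01,  2.5241e+01,  1.7000e-02, -0.0000e+00,
        0.0000e+00]), 'eef_pos': array([ 0.213, -0.452,  0.241]), 'tool_rot': array([ 0.976,  0.218, -0.   , -0.001]), 'ft_force': array([ 0.032,  0.214, -0.358]), 'ft_torque': array([-0.036, -0.008,  0.004]), 'grip_width': np.float64(0.085)}
top [[379.6426980221344, 0.0, 311.9146611557974], [0.0, 379.6426980221344, 204.92424037690756], [0.0, 0.0, 1.0]] [-0.0045  0.      0.      0.      0.    ] [[0.0257, -0.9929, 0.1162, 0.3982], [-0.9996, -0.0265, -0.0054, 0.1836], [0.0084, -0.116, -0.9932, 1.4101], [0.0, 0.0, 0.0, 1.0]]
side [[362.7196606501071, 0.0, 320.4270046540756], [0.0, 362.7196606501071, 204.22248655236737], [0.0, 0.0, 1.0]] [-0.019  0.     0.     0.     0.   ] [[-0.6717, -0.3006, 0.6771, -0.2105], [-0.7407, 0.2563, -0.621, 0.8715], [0.0131, -0.9187, -0.3948, 0.4912], [0.0, 0.0, 0.0, 1.0]]
0.011
```

View pics/top0.png

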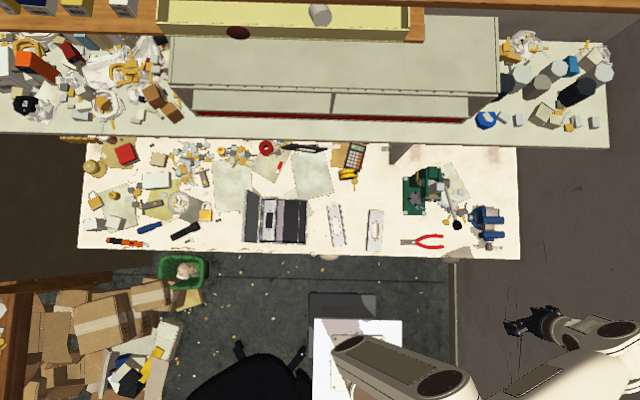

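View pics/side0.png

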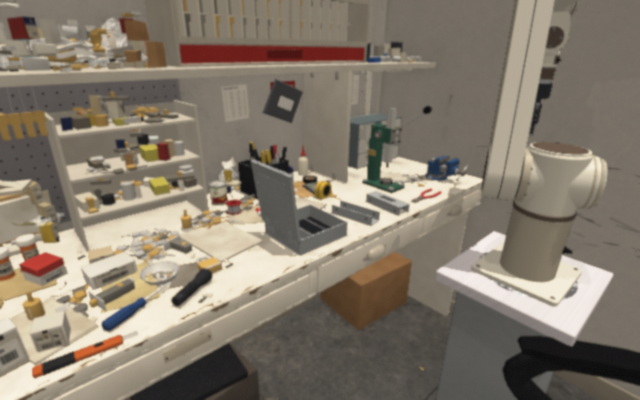

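The top view shows the case at about (275,220) with its lid upright on the left (+y). One channel is at (336,225), another at (374,230), and the pliers are at (425,241). Next I'll zoom in and measure.

```bash
cat > h.py <<'E'
import numpy as np,cv2
def load(f): return dict(np.load(f))
def cloud(c):
    h,w=c['range_z'].shape
    u,v=np.meshgrid(np.arange(w),np.arange(h))
    p=cv2.undistortPoints(np.stack([u,v],-1).reshape(-1,1,2).astype(float),c['K'],c['dist']).reshape(h,w,2)
    z=c['range_z'].astype(float)
    P=np.stack([p[...,0]*z,p[...,1]*z,z],-1)
    M=c['cam_to_world']
    W=P@M[:3,:3].T+M[:3,3]; W[z==0]=np.nan
    return W
def px(c,P):
    M=np.linalg.inv(c['cam_to_world']);P=np.atleast_2d(P).astype(float)
    q=P@M[:3,:3].T+M[:3,3]
    return cv2.projectPoints(q,np.zeros(3),np.zeros(3),c['K'],c['dist'])[0].reshape(-1,2)
E
python3 - <<'E'
from workcell import bot
from h import *
c=load('pics/top0.npz'); s=load('pics/side0.npz')
for n,c_,(r0,r1,k0,k1) in(('top',c,(130,260,230,460)),('side',s,(140,260,240,480))):
    im=cv2.resize(c_['frame'][r0:r1,k0:k1],None,fx=3.3,fy=3.3,interpolation=cv2.INTER_CUBIC);cv2.imwrite(f'pics/{n}z.png',im)
for cam,cc in(('top',c),('side',s)):
    W=cloud(cc)
    for q in('case','lid','channel_b','channel_a','tape_measure','pliers','padlock'):
        for d in bot.outline_of(q,cam)[:4]:
            m=d['mask'];P=W[m];P=P[~np.isnan(P[:,0])]
            print(cam,q,round(d['p'],2),np.round(d['point']),m.sum(),np.round(np.median(P,0),3),np.round(np.percentile(P,2,axis=0),3),np.round(np.percentile(P,98,axis=0),3))
E
```

```text
top case 0.67 [217. 278.] 2579 [0.502 0.3   0.01 ] [ 0.42   0.199 -0.001] [0.582 0.393 0.224]
top channel_b 0.76 [222. 339.] 450 [0.491 0.084 0.004] [ 0.423  0.057 -0.003] [0.561 0.117 0.034]
top channel_b 0.69 [220. 264.] 474 [0.5   0.339 0.009] [0.432 0.31  0.002] [0.576 0.36  0.04 ]
top channel_b 0.57 [231. 373.] 516 [ 0.47  -0.051  0.032] [ 0.402 -0.079  0.004] [ 0.547 -0.027  0.038]
top channel_a 0.76 [222. 339.] 450 [0.491 0.084 0.004] [ 0.423  0.057 -0.003] [0.561 0.117 0.034]
top channel_a 0.69 [220. 264.] 474 [0.5   0.339 0.009] [0.432 0.31  0.002] [0.576 0.36  0.04 ]
top channel_a 0.57 [231. 373.] 516 [ 0.47  -0.051  0.032] [ 0.402 -0.079  0.004] [ 0.547 -0.027  0.038]
top tape_measure 0.62 [170. 347.] 193 [0.676 0.049 0.053] [0.661 0.013 0.011] [0.696 0.08  0.063]
top tape_measure 0.18 [224. 337.] 573 [0.492 0.084 0.003] [ 0.417  0.054 -0.003] [0.565 0.119 0.034]
top pliers 0.75 [242. 425.] 285 [ 0.435 -0.232  0.009] [ 0.414 -0.306 -0.003] [ 0.466 -0.155  0.016]
top padlock 0.5 [214. 206.] 144 [0.515 0.571 0.019] [ 0.495  0.548 -0.001] [0.537 0.597 0.026]
side case 0.87 [2
[... 349 characters left out ...]
de channel_b 0.89 [204. 384.] 530 [ 0.463 -0.034  0.024] [ 0.396 -0.08   0.003] [ 0.536 -0.025  0.034]
side channel_b 0.56 [213. 353.] 698 [0.475 0.098 0.018] [0.411 0.05  0.002] [0.554 0.121 0.032]
side channel_a 0.89 [204. 384.] 530 [ 0.463 -0.034  0.024] [ 0.396 -0.08   0.003] [ 0.536 -0.025  0.034]
side channel_a 0.56 [213. 353.] 698 [0.475 0.098 0.018] [0.411 0.05  0.002] [0.554 0.121 0.032]
side tape_measure 0.74 [192. 321.] 310 [0.663 0.06  0.029] [ 0.655 -0.03  -0.001] [0.716 0.082 0.058]
side pliers 0.69 [194. 426.] 162 [ 0.429 -0.223  0.009] [ 0.41  -0.297 -0.001] [ 0.463 -0.155  0.013]
side padlock 0.71 [265. 209.] 282 [0.505 0.567 0.019] [ 0.488  0.549 -0.001] [0.562 0.592 0.021]
```

View pics/topz.png

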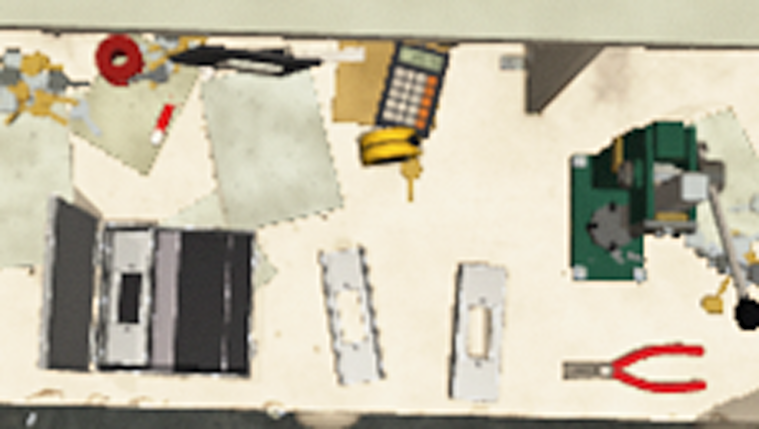

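View pics/sidez.png

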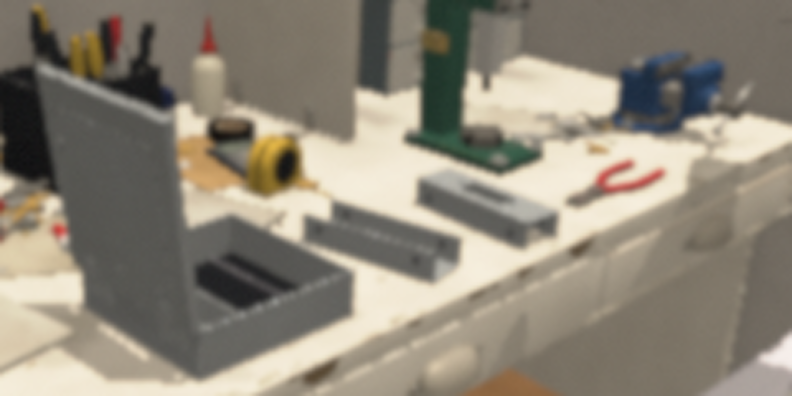

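The zoom shows channel_b open side up at full-picture (339,222), channel_c web-up with its cut-out at (373,231), and the case with channel_a beside the lid. Both clouds agree to within a few mm. Next I'll fit the CAD shapes to the point clouds.

```bash
cat >> h.py <<'E'
from scipy.optimize import least_squares
def sdbox(P,lo,hi):
    lo=np.array(lo);hi=np.array(hi)
    q=np.abs(P-(lo+hi)/2)-(hi-lo)/2
    return np.linalg.norm(np.maximum(q,0),axis=1)+np.minimum(q.max(1),0)
def sd(P,boxes): return np.min([sdbox(P,b[0],b[1]) for b in boxes],0)
UP=[((-.075,-.025,0),(-.0285,.025,.003)),((.0285,-.025,0),(.075,.025,.003)),((-.0285,-.025,0),(.0285,-.0125,.003)),((-.0285,.0125,0),(.0285,.025,.003)),
 ((-.075,-.025,0),(.075,-.022,.032)),((-.075,.022,0),(.075,.025,.032))]
DN=[((a[0],a[1],.032-b[2]),(b[0],b[1],.032-a[2])) for a,b in UP]
A_IN=[((a[0],a[1]+.053,a[2]+.005),(b[0],b[1]+.053,b[2]+.005)) for a,b in UP]
CASE=[((-.082,-.086,0),(.082,-.083,.046)),((-.082,.081,0),(.082,.084,.046)),((-.082,-.086,0),(-.079,.084,.046)),((.079,-.086,0),(.082,.084,.046)),
 ((-.082,-.086,0),(.082,.084,.005)),((-.079,.0005,0),(.079,.0255,.009)),((-.079,-.0575,0),(.079,-.0545,.009))]
def fit(P,boxes,x0,zfree=True):
    def f(v,pts=None):
        c,s=np.cos(v[2]),np.sin(v[2]);d=P-[v[0],v[1],v[3] if zfree else 0]
        L=np.stack([c*d[:,0]+s*d[:,1],-s*d[:,0]+c*d[:,1],d[:,2]],1)
        return sd(L,boxes)
    best=None
    for dy in(0,.1,-.1):
        r=least_squares(f,[x0[0],x0[1],x0[2]+dy,0.],loss='cauchy',f_scale=.002,x_scale=[.01,.01,.05,.01])
        if best is None or r.cost<best.cost:best=r
    return best.x,np.median(np.abs(best.fun)),best.cost/len(P)
E
cat > fit0.py <<'E'
from h import *
c=load('pics/top0.npz'); s=load('pics/side0.npz')
Wt=cloud(c).reshape(-1,3);Ws=cloud(s).reshape(-1,3)
def sel(W,x,y,z):
    return W[(abs(W[:,0]-x[0])<x[1])&(abs(W[:,1]-y[0])<y[1])&(W[:,2]>z[0])&(W[:,2]<z[1])]
for n,W in(('t',Wt),('s',Ws)):
    b=sel(W,(.48,.1),(.02,.03),(-.02,.02));print(n,'bench z',np.round(np.median(b[:,2]),4))
for nm,bx,x0,ys in(('B',UP,(.491,.086,.1),(.086,.05)),('C',DN,(.47,-.052,-.05),(-.052,.05)),('case',CASE+A_IN,(.502,.283,0),(.279,.11))):
    for n,W in(('t',Wt),('s',Ws),('both',np.r_[Wt,Ws])):
        P=sel(W,(x0[0],.1),ys,(.008 if nm!='case' else .003,.05))
        r=fit(P,bx,x0); print(nm,n,len(P),np.round(r[0],4),np.round(r[1]*1e3,2),r[2])
# lid
for n,W in(('t',Wt),('s',Ws)):
    P=sel(W,(.5,.1),(.4,.06),(.06,.3)); print('lid',n,len(P))
    if len(P)>20:
        A=np.c_[P[:,0],P[:,2],np.ones(len(P))]; k=np.median(P,0)
        r=least_squares(lambda v:A@v-P[:,1],[0,0,.4],loss='cauchy',f_scale=.002); print(r.x,P[:,2].max(), np.percentile(P[:,0],[1,99]))
E
python3 fit0.py
```

```text
t bench z -0.0
s bench z 0.0003
B t 123 [0.4912 0.0865 0.1709 0.0058] 0.47 4.891773900806186e-07
B s 586 [4.851e-01 8.650e-02 1.737e-01 4.000e-04] 0.78 4.169350720651887e-07
B both 709 [0.4859 0.0864 0.1722 0.0059] 0.78 4.6705177065402215e-07
C t 498 [ 0.473  -0.054  -0.0563  0.0017] 0.92 7.894384180020969e-07
C s 513 [ 0.4688 -0.0539 -0.0639  0.0007] 0.72 3.717755133699286e-07
C both 1011 [ 0.4708 -0.054  -0.0634  0.0013] 0.82 6.09756967338983e-07
case t 2092 [ 0.5008  0.2823 -0.0187  0.0042] 1.11 1.3337343838196682e-06
case s 2086 [ 4.951e-01  2.836e-01 -1.980e-02  2.000e-04] 0.72 4.514808858779835e-07
case both 4178 [ 0.496   0.283  -0.018   0.0011] 1.05 1.0784396548888728e-06
lid t 762
[-0.01592839  0.12320511  0.37343637] 0.22904020142734782 [0.41872351 0.58439214]
lid s 2265
[-0.0111233   0.12701423  0.3727139 ] 0.22558723477161424 [0.41246942 0.57885801]
```

```bash
cat > plan.py <<'E'
import sys,json,numpy as np
from scipy.spatial.transform import Rotation as R
# plan.plan(list of (x,y,z,yaw,nrows)), tool down, yaw=tool x axis angle; starts from pose
def down(yaw): return R.from_euler('z',yaw)*R.from_euler('x',np.pi)
def plan(p0,q0,wps,show=True):
    p=np.array(p0,float);r=R.from_quat(q0);out=[]
    for w in wps:
        x,y,z,yaw,n=w[:5]; t=np.array([x,y,z])
        rt=yaw if isinstance(yaw,R) else down(yaw)
        ps=p.copy();total=(r.inv()*rt).as_rotvec()
        if len(w)>5: total=total-np.sign(total[2])*np.array([0,0,2*np.pi]) # long way
        for i in range(n):
            tgt=ps+(t-ps)*(i+1)/n
            d=np.round(r.inv().apply(tgt-p)*1e3,1)
            if i<n-1: rv=np.round(total/n,3)
            else:
                rv=np.round((r.inv()*rt).as_rotvec(),3)
            out.append([*d,*rv]); p=p+r.apply(d/1e3); r=r*R.from_rotvec(rv)
    if show:
        a=np.array(out); print(len(out),'rows max mm',np.linalg.norm(a[:,:3],axis=1).max().round(1),'max deg',np.degrees(np.linalg.norm(a[:,3:],axis=1)).max().round(2))
        print(','.join(('%g'%(v+0.0)) for v in a.ravel()));print('end',p.round(4),r.as_quat().round(4))
    return p,r
E
python3 - <<'E'
from plan import *
from workcell import bot
o=bot.get_obs()
print(o['eef_pos'],o['tool_rot'])
plan(o['eef_pos'],o['tool_rot'],[(.30,-.2,.2,1.7,8),(.488,.0865,.12,.172+np.pi,9)])
E
```

```text
[ 0.21289443 -0.45242595  0.24233908] [9.75918506e-01 2.18135433e-01 2.43153123e-05 3.96153062e-05]
17 rows max mm 39.1 max deg 10.43
23.3,-23.9,5.3,0,0,-0.158,26.7,-20,5.3,0,0,-0.158,29.6,-15.5,5.3,0,0,-0.158,31.6,-10.6,5.3,0,0,-0.158,33,-5.5,5.3,0,0,-0.158,33.3,-0.3,5.2,0,0,-0.158,33.1,4.9,5.3,0,0,-0.158,31.8,10.1,5.3,0,0,-0.154,28.9,24.8,8.9,0,0,-0.179,24,29.6,8.9,0,0,-0.179,18.3,33.3,8.9,0,0,-0.179,12.2,36.1,8.9,0,0,-0.179,5.4,37.7,8.9,0,0,-0.179,-1.2,38,8.8,0,0,-0.179,-8.1,37.2,8.9,0,0,-0.179,-14.6,35.2,8.9,0,0,-0.179,-20.5,32.1,8.9,0,0,-0.182
end [0.488  0.0865 0.12  ] [-0.086   0.9963 -0.      0.    ]
```

Emit:
{"name": "play_rows", "arguments": {
  "plan": [23.3,-23.9,5.3,0,0,-0.158,26.7,-20,5.3,0,0,-0.158,29.6,-15.5,5.3,0,0,-0.158,31.6,-10.6,5.3,0,0,-0.158,33,-5.5,5.3,0,0,-0.158,33.3,-0.3,5.2,0,0,-0.158,33.1,4.9,5.3,0,0,-0.158,31.8,10.1,5.3,0,0,-0.154],
  "hand": 100
}}

```text
clock: 1.8
eef_pos: [0.3003, -0.199, 0.2001]
tool_rot: [0.658, 0.753, 0.0, 0.0]
ft_force: [0.5, 0.0, -0.2]
grip_width: 0.0854
```

```bash
python3 - <<'E'
from workcell import bot
o=bot.get_obs();print(o['joint_pos'].round(3),o['eef_pos'].round(4))
E
```

```text
[-0.585 -0.011 -0.398  1.184  0.     0.852] [ 0.3003 -0.199   0.2001]
```

Emit:
{"name": "play_rows", "arguments": {
  "plan": [28.9,24.8,8.9,0,0,-0.179,24,29.6,8.9,0,0,-0.179,18.3,33.3,8.9,0,0,-0.179,12.2,36.1,8.9,0,0,-0.179,5.4,37.7,8.9,0,0,-0.179,-1.2,38,8.8,0,0,-0.179,-8.1,37.2,8.9,0,0,-0.179,-14.6,35.2,8.9,0,0,-0.179,-20.5,32.1,8.9,0,0,-0.182,0,0,0,0,0,0]
}}

```text
clock: 3.05
eef_pos: [0.4889, 0.0885, 0.1193]
tool_rot: [-0.088, 0.996, 0.0, -0.0]
ft_force: [-0.9, -0.1, -0.0]
grip_width: 0.0855
```

```bash
python3 - <<'E'
from workcell import bot
from h import *
o=bot.get_obs();print(o['joint_pos'].round(3),o['eef_pos'].round(4),o['tool_rot'])
c=bot.camera('side');cv2.imwrite('pics/s1.png',cv2.resize(c['frame'][120:260,240:460],None,fx=3.4,fy=3.4))
E
```

```text
[ 0.179  0.325 -0.217  1.029  0.     0.003] [0.4889 0.0885 0.1193] [-8.76479622e-02  9.96151500e-01  1.47693357e-04 -4.11938888e-05]
```

View pics/s1.png

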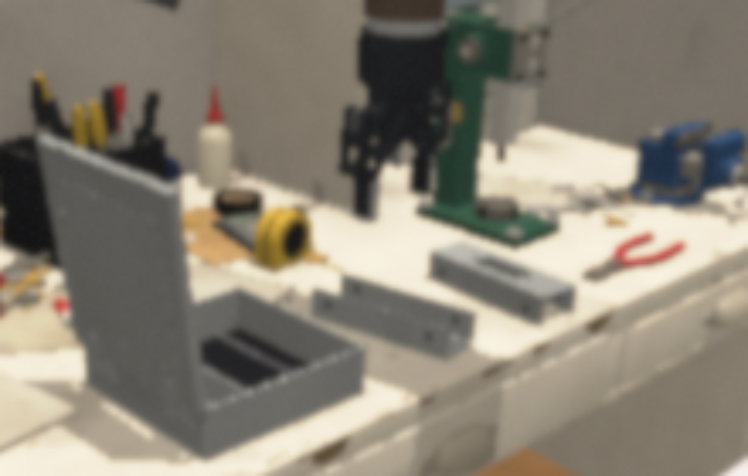

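The open gripper is above channel_b and lined up with it. Going down to TCP z = 20 mm.

Emit:
{"name": "play_rows", "arguments": {
  "plan": [0,0,30,0,0,0,0,0,30,0,0,0,0,0,25,0,0,0,0,0,10,0,0,0,0,0,5,0,0,0,0,0,0,0,0,0,0,0,0,0,0,0]
}}

```text
clock: 3.98
eef_pos: [0.4887, 0.0866, 0.0209]
tool_rot: [-0.086, 0.996, 0.0, 0.001]
ft_force: [1.4, 0.3, 0.5]
grip_width: 0.0853
```

```bash
python3 - <<'E'
from workcell import bot
from h import *
o=bot.get_obs();print(o['eef_pos'].round(4),o['tool_rot'])
c=bot.camera('side');cv2.imwrite('pics/s2.png',cv2.resize(c['frame'][150:240,300:440],None,fx=5,fy=5))
E
```

```text
[0.4887 0.0866 0.0209] [-8.59063239e-02  9.96302801e-01  6.46236341e-05  9.10115824e-04]
```

View pics/s2.png

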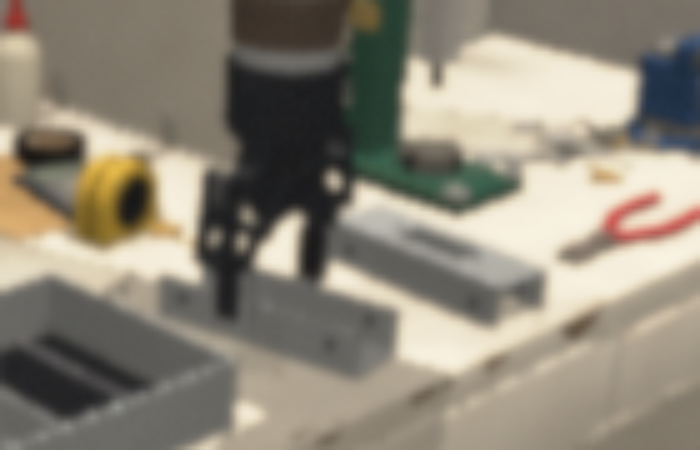

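```bash
python3 - <<'E'
from workcell import bot
from h import *
c=bot.camera('side'); im=c['frame'].copy()
T=bot.camera('top'); np.savez('pics/side2.npz',**c)
def ch(x,y,yaw,z0=0):
    L=np.array([(a,b,z) for z in(0,.032) for a in(-.075,0,.075) for b in(-.025,.025)])
    C,S=np.cos(yaw),np.sin(yaw)
    return np.c_[x+C*L[:,0]-S*L[:,1],y+S*L[:,0]+C*L[:,1],z0+L[:,2]]
out=[]
for cc in(c,T):
    im=cv2.resize(cc['frame'],None,fx=5,fy=5)
    P=px(cc,ch(.488,.0865,.172))
    for p in P: cv2.circle(im,tuple(int(v) for v in p*5+2),4,(0,0,255),1)
    g=px(cc,[[.4887,.0866,.021]])[0]; cv2.circle(im,tuple(int(v) for v in g*5+2),5,(0,255,0),2)
    m=P.mean(0)*5; x,y=int(m[0]),int(m[1]); out.append(im[y-220:y+220,x-200:x+200])
cv2.imwrite('pics/chk.png',np.hstack(out))
E
```

```text
(no output)
```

View pics/chk.png

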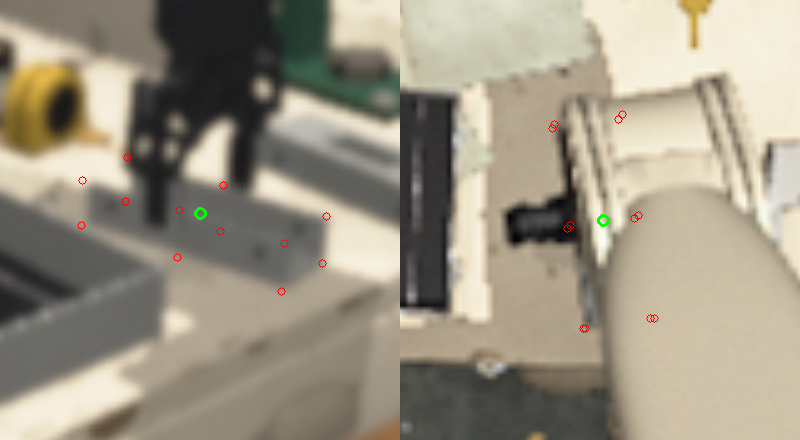

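```bash
python3 - <<'E'
from h import *
c=load('pics/side2.npz');W=cloud(c).reshape(-1,3)
m=(abs(W[:,0]-.488)<.06)&(W[:,1]>.118)&(W[:,1]<.16)&(W[:,2]>.02)&(W[:,2]<.08)
P=W[m];print(len(P),np.median(P,0));
for lo in(.02,.03,.04,.05,.06): 
    q=P[(P[:,2]>lo)&(P[:,2]<lo+.01)];print(lo,len(q),np.percentile(q,[5,50,95],axis=0).round(4).tolist() if len(q) else '')
m=(abs(W[:,0]-.488)<.09)&(abs(W[:,1]-.0865)<.05)&(W[:,2]>.008)&(W[:,2]<.036)
print(fit(W[m],UP,(.488,.0865,.172)))
E
```

```text
153 [0.47289927 0.13787231 0.05245249]
0.02 23 [[0.469, 0.1186, 0.0204], [0.5267, 0.1214, 0.0262], [0.5429, 0.1362, 0.0296]]
0.03 24 [[0.4692, 0.1184, 0.0305], [0.4782, 0.1368, 0.0343], [0.5393, 0.1422, 0.0389]]
0.04 23 [[0.4694, 0.1299, 0.0405], [0.4727, 0.1384, 0.0448], [0.4825, 0.1433, 0.0487]]
0.05 23 [[0.4674, 0.127, 0.0506], [0.4718, 0.1373, 0.0551], [0.4841, 0.1421, 0.0596]]
0.06 13 [[0.4644, 0.1298, 0.0605], [0.4693, 0.1398, 0.065], [0.4806, 0.1432, 0.0695]]
(array([4.85261484e-01, 8.63300914e-02, 1.72623891e-01, 3.57146594e-04]), np.float64(0.0007714496218718253), np.float64(1.0715720106373535e-06))
```

Emit:
{"name": "play_rows", "arguments": {
  "plan": [3.5,0,0,0,0,0,0,0,0,0,0,0]
}}

```text
clock: 4.38
eef_pos: [0.484, 0.0859, 0.02]
tool_rot: [-0.086, 0.996, -0.0, -0.0]
ft_force: [-0.2, -0.6, -0.6]
grip_width: 0.085
```

Emit:
{"name": "play_rows", "arguments": {
  "plan": [0,0,0,0,0,0,0,0,0,0,0,0,0,0,0,0,0,0,0,0,0,0,0,0,0,0,0,0,0,0,0,0,0,0,0,0,0,0,0,0,0,0],
  "hand": 0
}}

```text
clock: 5.25
eef_pos: [0.4849, 0.0859, 0.0204]
tool_rot: [-0.086, 0.996, -0.0, 0.0]
ft_force: [-0.3, 0.1, 5.6]
grip_width: 0.0485
```

Emit:
{"name": "play_rows", "arguments": {
  "plan": [0,0,-10,0,0,0,0,0,-25,0,0,0,0,0,-35,0,0,0,0,0,-30,0,0,0,0,0,0,0,0,0,0,0,0,0,0,0]
}}

```text
clock: 6.0
eef_pos: [0.4833, 0.0858, 0.1186]
tool_rot: [-0.086, 0.996, -0.0, -0.001]
ft_force: [0.2, -0.5, -4.6]
grip_width: 0.0493
```

```bash
python3 - <<'E'
from workcell import bot
from h import *
from plan import *
o=bot.get_obs();print(o['eef_pos'].round(4),o['tool_rot'],o['ft_force'])
c=bot.camera('side');cv2.imwrite('pics/s3.png',cv2.resize(c['frame'][130:230,300:440],None,fx=5,fy=5))
np.savez('pics/side3.npz',**c);W=cloud(c).reshape(-1,3)
m=(abs(W[:,0]-.485)<.09)&(abs(W[:,1]-.0865)<.035)&(W[:,2]>.075)&(W[:,2]<.14)
P=W[m].copy();P[:,2]-=.1;print(len(P),fit(P,UP,(.485,.0865,.172)))
E
```

```text
[0.4833 0.0858 0.1186] [-8.60058545e-02  9.96293832e-01 -7.39254195e-05 -1.25999513e-03] [ 0.18265186 -0.45528094 -4.61667151]
657 (array([0.48375942, 0.08697697, 0.16915928, 0.0012506 ]), np.float64(0.000789672411712062), np.float64(7.387279886498866e-07))
```

View pics/s3.png

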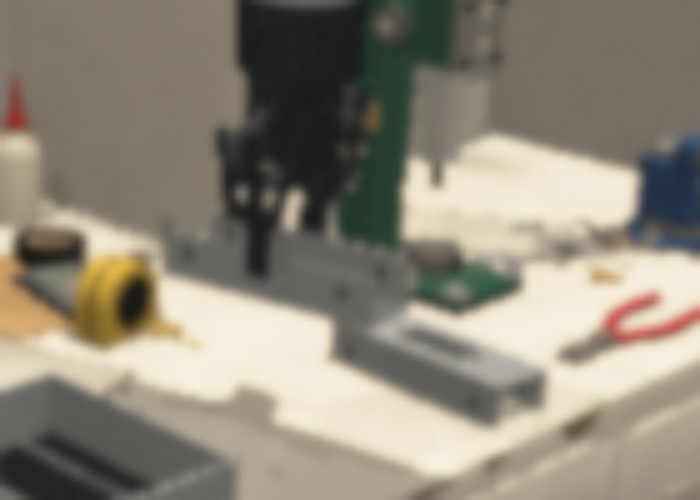

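```bash
python3 - <<'E'
from plan import *
plan([.48455,.0859,.12],down(.172+np.pi).as_quat(),[(.4953,.2555,.12,-.0195+np.pi,7)])
E
```

```text
7 rows max mm 24.3 max deg 1.72
-5.7,23.6,0,0,0,0.027,-5,23.8,0,0,0,0.027,-4.4,23.8,0,0,0,0.027,-3.7,24,0,0,0,0.027,-3.1,24.1,0,0,0,0.027,-2.4,24.2,0,0,0,0.027,-1.8,24.2,0,0,0,0.03
end [0.4953 0.2555 0.12  ] [ 0.01  1.    0.   -0.  ]
```

Emit:
{"name": "play_rows", "arguments": {
  "plan": [-5.7,23.6,0,0,0,0.027,-5,23.8,0,0,0,0.027,-4.4,23.8,0,0,0,0.027,-3.7,24,0,0,0,0.027,-3.1,24.1,0,0,0,0.027,-2.4,24.2,0,0,0,0.027,-1.8,24.2,0,0,0,0.03,0,0,0,0,0,0,0,0,0,0,0,0,0,0,0,0,0,0]
}}

```text
clock: 7.3
eef_pos: [0.4948, 0.2546, 0.1193]
tool_rot: [0.01, 1.0, -0.0, -0.001]
ft_force: [0.4, -0.1, -3.2]
grip_width: 0.049
```

```bash
python3 - <<'E'
from workcell import bot
from h import *
from plan import *
o=bot.get_obs();print(o['eef_pos'].round(4),o['tool_rot'],o['ft_force'])
for n in('side','top'):
    c=bot.camera(n);np.savez(f'pics/{n}4.npz',**c);W=cloud(c).reshape(-1,3)
    m=(abs(W[:,0]-.494)<.09)&(abs(W[:,1]-.2555)<.034)&(W[:,2]>.085)&(W[:,2]<.14)
    P=W[m].copy();P[:,2]-=.1;print(n,len(P));
    if len(P)>50:print(fit(P,UP,(.494,.2555,-.02)))
    g=px(c,[[.494,.27,.08]])[0].astype(int);k=55
    cv2.imwrite(f'pics/{n}4.png',cv2.resize(c['frame'][g[1]-k:g[1]+k,g[0]-70:g[0]+70],None,fx=5,fy=5))
E
```

```text
[0.4948 0.2546 0.1193] [ 1.03183478e-02  9.99946377e-01 -4.99194503e-04 -7.24608585e-04] [ 0.35829034 -0.09963253 -3.22529348]
side 681
(array([ 0.49491011,  0.25491876, -0.0325653 ,  0.00178563]), np.float64(0.0007885003780463695), np.float64(5.929711105370621e-07))
top 0
```

View pics/side4.png

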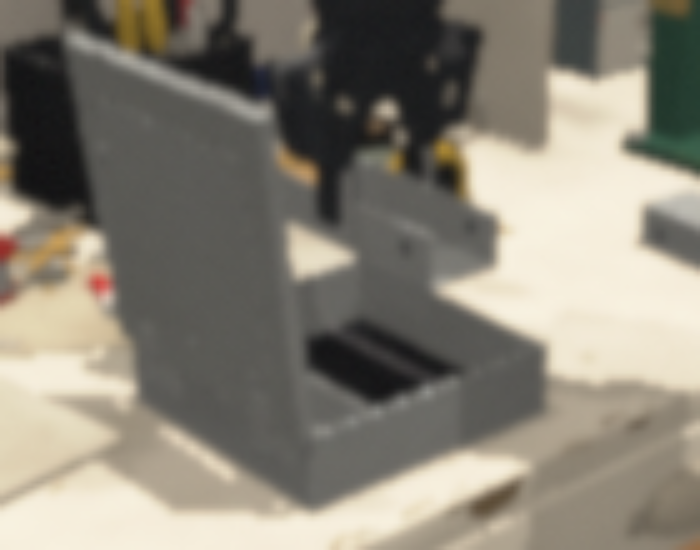

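View pics/top4.png

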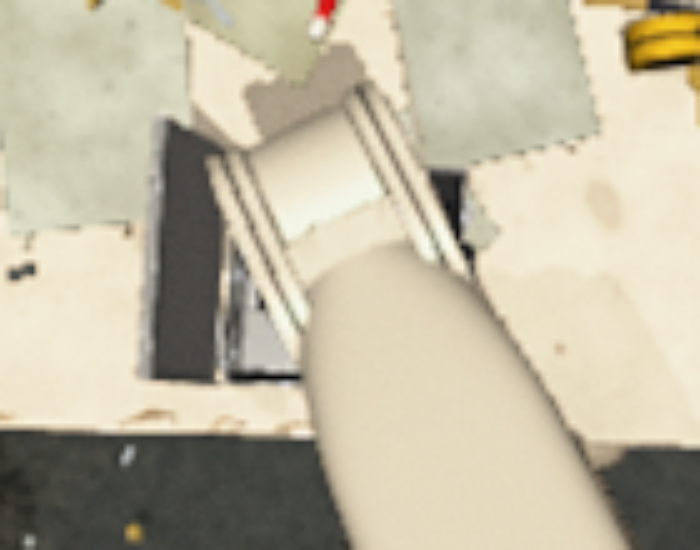

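```bash
python3 - <<'E'
from h import *
for n in('top','side'):
    c=load(f'pics/{n}4.npz');W=cloud(c).reshape(-1,3)
    m=(W[:,1]>.2)&(W[:,1]<.36)&(abs(W[:,0]-.48)<.17)&(W[:,2]>.16)&(W[:,2]<.7)
    P=W[m]
    for z in np.arange(.16,.5,.03):
        q=P[(P[:,2]>z)&(P[:,2]<z+.03)]
        if len(q)>3:print(n,round(z,2),len(q),'ymax',np.percentile(q[:,1],98).round(3),'ymin',q[:,1].min().round(3),'x',np.percentile(q[:,0],[2,98]).round(3))
E
```

```text
top 0.49 7 ymax 0.291 ymin 0.228 x [0.505 0.53 ]
side 0.16 346 ymax 0.316 ymin 0.2 x [0.476 0.507]
side 0.19 399 ymax 0.321 ymin 0.2 x [0.473 0.504]
side 0.22 248 ymax 0.294 ymin 0.217 x [0.456 0.505]
side 0.25 341 ymax 0.292 ymin 0.231 x [0.456 0.512]
side 0.28 322 ymax 0.29 ymin 0.221 x [0.457 0.511]
side 0.31 341 ymax 0.291 ymin 0.222 x [0.457 0.511]
side 0.34 344 ymax 0.292 ymin 0.207 x [0.457 0.508]
side 0.37 480 ymax 0.304 ymin 0.204 x [0.442 0.512]
side 0.4 564 ymax 0.309 ymin 0.2 x [0.44  0.508]
side 0.43 581 ymax 0.307 ymin 0.202 x [0.441 0.51 ]
side 0.46 568 ymax 0.307 ymin 0.203 x [0.441 0.511]
side 0.49 843 ymax 0.313 ymin 0.2 x [0.408 0.511]
```

Emit:
{"name": "play_rows", "arguments": {
  "plan": [0,1.3,20,0,0,0,0,0,25,0,0,0,0,0,20,0,0,0,0,0,10,0,0,0,0,0,5,0,0,0,0,0,0,0,0,0,0,0,0,0,0,0]
}}

```text
clock: 8.28
eef_pos: [0.4959, 0.2572, 0.0409]
tool_rot: [0.01, 1.0, 0.0, 0.001]
ft_force: [-0.1, 0.9, -3.4]
grip_width: 0.0491
```

```bash
python3 - <<'E'
from workcell import bot
from h import *
o=bot.get_obs();print(o['eef_pos'].round(4),o['tool_rot'],o['ft_force'])
for n in('side',):
    c=bot.camera(n);np.savez(f'pics/{n}5.npz',**c)
    g=px(c,[[.494,.27,.08]])[0].astype(int);k=55
    cv2.imwrite(f'pics/{n}5.png',cv2.resize(c['frame'][g[1]-k:g[1]+k,g[0]-70:g[0]+70],None,fx=5,fy=5,interpolation=cv2.INTER_CUBIC))
E
```

```text
[0.4959 0.2572 0.0409] [9.92316100e-03 9.99950399e-01 4.05188751e-04 7.53133193e-04] [-0.11040783  0.94506033 -3.44361734]
```

View pics/side5.png

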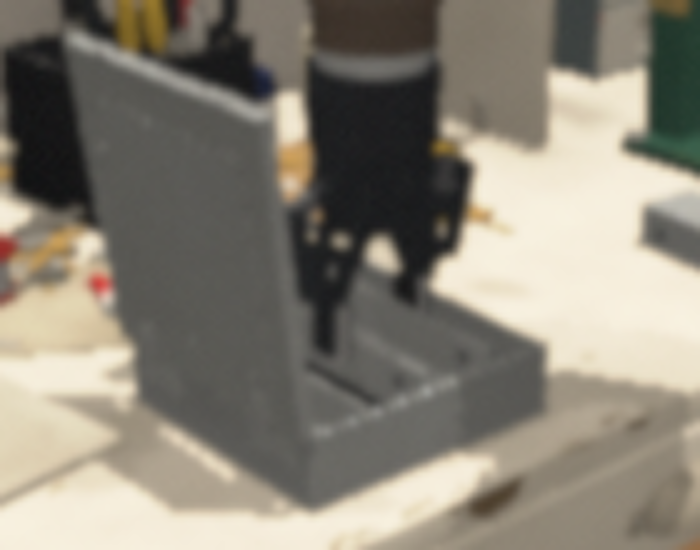

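Emit:
{"name": "play_rows", "arguments": {
  "plan": [0,0,5,0,0,0,0,0,4,0,0,0,0,0,2,0,0,0,0,0,2,0,0,0,0,0,1,0,0,0,0,0,1,0,0,0,0,0,0,0,0,0]
}}

```text
clock: 9.2
eef_pos: [0.4952, 0.2568, 0.0254]
tool_rot: [0.01, 1.0, -0.0, 0.0]
ft_force: [-1.0, -1.6, 1.1]
grip_width: 0.0486
```

Emit:
{"name": "play_rows", "arguments": {
  "plan": [0,0,1,0,0,0,0,0,0.5,0,0,0,0,0,0,0,0,0]
}}

```text
clock: 9.57
eef_pos: [0.4953, 0.2568, 0.0254]
tool_rot: [0.01, 1.0, 0.0, 0.0]
ft_force: [-4.9, -1.9, 10.9]
grip_width: 0.0485
```

```bash
python3 - <<'E'
from workcell import bot
from h import *
o=bot.get_obs();print(o['eef_pos'].round(4),o['tool_rot'],o['ft_force'],o['ft_torque'])
for n in('side',):
    c=bot.camera(n);np.savez(f'pics/{n}6.npz',**c)
    W=cloud(c).reshape(-1,3)
    m=(abs(W[:,0]-.495)<.078)&(abs(W[:,1]-.2566)<.034)&(W[:,2]>.012)&(W[:,2]<.05)
    m&=~((abs(W[:,0]-.495)<.02))
    P=W[m];print(len(P),fit(P,UP,(.495,.2566,-.02)))
E
```

```text
[0.4953 0.2568 0.0254] [9.89367403e-03 9.99950964e-01 5.97009869e-05 4.25668535e-04] [-4.89183406 -1.92009658 10.86487899] [-7.50371412e-01  9.78975081e-01 -2.23513068e-04]
175 (array([ 0.4910081 ,  0.25704058, -0.03385069,  0.00545871]), np.float64(0.0006982197658726153), np.float64(3.114857784865442e-07))
```

Contact is at 11 N and the fitted height is z ≈ 5 mm, so it's seated on the recess floor. Now a partial release.

Emit:
{"name": "play_rows", "arguments": {
  "plan": [0,0,-1,0,0,0,0,0,0,0,0,0,0,0,0,0,0,0,0,0,0,0,0,0],
  "hand": 72
}}

```text
clock: 10.12
eef_pos: [0.4953, 0.2569, 0.0243]
tool_rot: [0.01, 1.0, -0.0, -0.0]
ft_force: [-0.2, 0.2, 0.8]
grip_width: 0.0618
```

Emit:
{"name": "play_rows", "arguments": {
  "plan": [0,0,-5,0,0,0,0,0,-15,0,0,0,0,0,-30,0,0,0,0,0,-45,0,0,0]
}}

```text
clock: 10.62
eef_pos: [0.4944, 0.2564, 0.1203]
tool_rot: [0.01, 1.0, -0.001, -0.001]
ft_force: [1.2, 0.7, 0.4]
grip_width: 0.0615
```

```bash
python3 - <<'E'
from plan import *
from workcell import bot
o=bot.get_obs();print(o['eef_pos'],o['ft_force'])
# commanded approx (.4955,.2568,.1195)
plan([.4955,.2568,.1195],down(-.0195+np.pi).as_quat(),[(.47,-.0545,.10,-.061+np.pi,9)])
E
```

```text
[0.49444498 0.25643995 0.12026914] [1.18043503 0.71390548 0.43709544]
9 rows max mm 34.8 max deg 0.29
2.2,-34.6,2.2,0,0,0.005,1.9,-34.7,2.1,0,0,0.005,1.9,-34.6,2.2,0,0,0.005,1.6,-34.7,2.2,0,0,0.005,1.5,-34.7,2.1,0,0,0.005,1.3,-34.7,2.2,0,0,0.005,1.1,-34.6,2.2,0,0,0.005,0.9,-34.7,2.1,0,0,0.005,0.8,-34.7,2.2,0,0,0.002
end [ 0.47   -0.0545  0.1   ] [ 0.0307  0.9995  0.     -0.    ]
```

Emit:
{"name": "play_rows", "arguments": {
  "plan": [2.2,-34.6,2.2,0,0,0.005,1.9,-34.7,2.1,0,0,0.005,1.9,-34.6,2.2,0,0,0.005,1.6,-34.7,2.2,0,0,0.005,1.5,-34.7,2.1,0,0,0.005,1.3,-34.7,2.2,0,0,0.005,1.1,-34.6,2.2,0,0,0.005,0.9,-34.7,2.1,0,0,0.005,0.8,-34.7,2.2,0,0,0.002,0,0,0,0,0,0,0,0,0,0,0,0],
  "hand": 100
}}

```text
clock: 12.0
eef_pos: [0.4701, -0.0542, 0.1008]
tool_rot: [0.031, 1.0, 0.0, 0.001]
ft_force: [0.9, -0.4, 0.0]
grip_width: 0.0855
```

```bash
python3 - <<'E'
from workcell import bot
from h import *
o=bot.get_obs();print(o['eef_pos'].round(4),o['tool_rot'],o['ft_force'],o['grip_width'])
out=[]
for n in('side','top'):
    c=bot.camera(n);np.savez(f'pics/{n}7.npz',**c)
    W=cloud(c).reshape(-1,3)
    m=(abs(W[:,0]-.495)<.09)&(abs(W[:,1]-.28)<.083)&(W[:,2]>.003)&(W[:,2]<.055)
    m2=(abs(W[:,0]-.495)<.078)&(abs(W[:,1]-.2555)<.028)&(W[:,2]>.012)&(W[:,2]<.055)
    print(n,'case',fit(W[m],CASE[:5]+A_IN+[((-.079,-.0575,0),(.079,-.0545,.009))],(.496,.283,-.02))[0].round(4),'B',m2.sum(),fit(W[m2],UP,(.495,.2555,-.02))[0].round(4))
    g=px(c,[[.494,.28,.03]])[0].astype(int)
    out.append(cv2.resize(c['frame'][g[1]-40:g[1]+40,g[0]-40:g[0]+40],None,fx=5,fy=5,interpolation=cv2.INTER_CUBIC))
cv2.imwrite('pics/b7.png',np.hstack(out))
E
```

```text
[ 0.4701 -0.0542  0.1008] [3.10428078e-02 9.99517826e-01 1.70216156e-04 6.56888947e-04] [ 0.87905853 -0.40814683  0.0378584 ] 0.08552586679853674
side case [ 0.4945  0.2843 -0.0063  0.0101] B 380 [0.4973 0.2575 0.0064 0.0054]
top case [ 0.498   0.2823 -0.0173  0.0049] B 139 [ 0.4952  0.2577 -0.0232  0.0126]
```

View pics/b7.png

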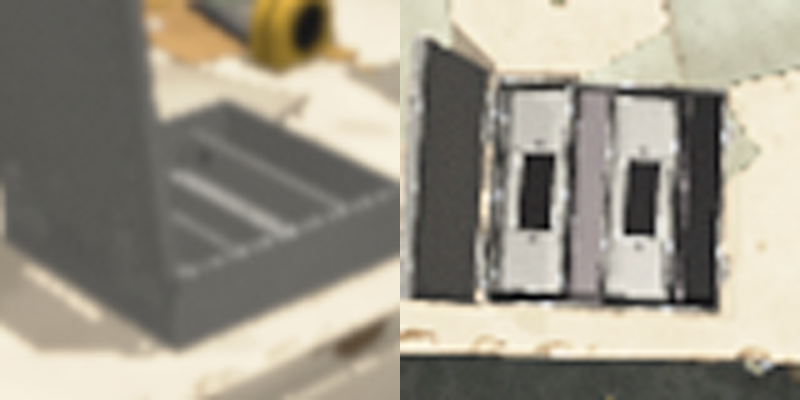

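The picture shows channel_b seated in the recess at (645,195), parallel to channel_a at (537,195). Now channel_c.

Emit:
{"name": "play_rows", "arguments": {
  "plan": [0.5,0,25,0,0,0,0,0,25,0,0,0,0,0,18,0,0,0,0,0,8,0,0,0,0,0,4,0,0,0,0,0,0,0,0,0,0,0,0,0,0,0]
}}

```text
clock: 12.98
eef_pos: [0.4697, -0.0544, 0.0206]
tool_rot: [0.031, 1.0, -0.0, 0.001]
ft_force: [-0.1, 0.1, -1.0]
grip_width: 0.0854
```

Emit:
{"name": "play_rows", "arguments": {
  "plan": [0,0,0,0,0,0,0,0,0,0,0,0,0,0,0,0,0,0,0,0,0,0,0,0,0,0,0,0,0,0,0,0,0,0,0,0],
  "hand": 0
}}

```text
clock: 13.72
eef_pos: [0.4695, -0.0546, 0.0206]
tool_rot: [0.031, 1.0, -0.0, 0.001]
ft_force: [-1.2, -0.7, 5.9]
grip_width: 0.0488
```

Emit:
{"name": "play_rows", "arguments": {
  "plan": [0,0,-10,0,0,0,0,0,-25,0,0,0,0,0,-35,0,0,0,0,0,-30,0,0,0,0,0,0,0,0,0,0,0,0,0,0,0]
}}

```text
clock: 14.48
eef_pos: [0.468, -0.0542, 0.1187]
tool_rot: [0.031, 1.0, 0.0, -0.001]
ft_force: [-0.7, -0.1, -4.4]
grip_width: 0.0487
```

```bash
python3 - <<'E'
from workcell import bot
from h import *
from plan import *
o=bot.get_obs();print(o['eef_pos'].round(4),o['tool_rot'],o['ft_force'],o['grip_width'])
c=bot.camera('side');g=px(c,o['eef_pos'][None])[0].astype(int)
cv2.imwrite('pics/s8.png',cv2.resize(c['frame'][g[1]-50:g[1]+50,g[0]-60:g[0]+60],None,fx=5,fy=5))
np.savez('pics/side8.npz',**c);W=cloud(c).reshape(-1,3)
m=(abs(W[:,0]-.469)<.09)&(abs(W[:,1]+.0545)<.034)&(W[:,2]>.08)&(W[:,2]<.145)
P=W[m].copy();P[:,2]-=.1;print(len(P),fit(P,DN,(.469,-.0545,-.061)))
E
```

```text
[ 0.468  -0.0542  0.1187] [ 3.08906009e-02  9.99522061e-01  1.35280496e-04 -1.18430232e-03] [-0.6949104  -0.05339054 -4.42544908] 0.04871986629445187
586 (array([ 0.46800691, -0.0533    , -0.06629389,  0.00124926]), np.float64(0.0008194966366335786), np.float64(7.803704874349862e-07))
```

View pics/s8.png

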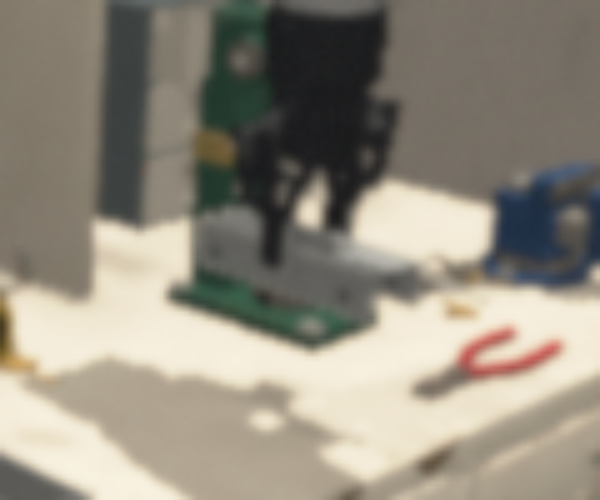

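```bash
python3 - <<'E'
from plan import *
plan([.4695,-.0545,.12],down(-.061+np.pi).as_quat(),[(.4955,.2960,.12,-.0195+np.pi,11)])
E
```

```text
11 rows max mm 32.0 max deg 0.23
-0.4,31.9,0,0,0,-0.004,-0.6,32,0,0,0,-0.004,-0.6,31.9,0,0,0,-0.004,-0.8,32,0,0,0,-0.004,-1,31.9,0,0,0,-0.004,-1,32,0,0,0,-0.004,-1.2,31.9,0,0,0,-0.004,-1.3,31.9,0,0,0,-0.004,-1.5,31.9,0,0,0,-0.004,-1.5,31.9,0,0,0,-0.004,-1.7,31.9,0,0,0,-0.002
end [0.4955 0.296  0.12  ] [0.0095 1.     0.     0.    ]
```

Emit:
{"name": "play_rows", "arguments": {
  "plan": [-0.4,31.9,0,0,0,-0.004,-0.6,32,0,0,0,-0.004,-0.6,31.9,0,0,0,-0.004,-0.8,32,0,0,0,-0.004,-1,31.9,0,0,0,-0.004,-1,32,0,0,0,-0.004,-1.2,31.9,0,0,0,-0.004,-1.3,31.9,0,0,0,-0.004,-1.5,31.9,0,0,0,-0.004,-1.5,31.9,0,0,0,-0.004,-1.7,31.9,0,0,0,-0.002,0,0,0,0,0,0,0,0,0,0,0,0,0,0,0,0,0,0]
}}

```text
clock: 16.27
eef_pos: [0.4949, 0.2949, 0.1191]
tool_rot: [0.01, 1.0, -0.001, -0.001]
ft_force: [-0.8, -0.3, -3.8]
grip_width: 0.0488
```

Emit:
{"name": "play_rows", "arguments": {
  "plan": [0,0,20,0,0,0,0,0,20,0,0,0,0,0,12,0,0,0,0,0,6,0,0,0,0,0,0,0,0,0,0,0,0,0,0,0]
}}

```text
clock: 17.02
eef_pos: [0.496, 0.2964, 0.0628]
tool_rot: [0.01, 1.0, 0.0, 0.001]
ft_force: [0.3, 0.2, -3.3]
grip_width: 0.0488
```

```bash
python3 - <<'E'
from workcell import bot
from h import *
o=bot.get_obs();print(o['eef_pos'].round(4),o['tool_rot'],o['ft_force'],o['ft_torque'],o['joint_pos'].round(2))
c=bot.camera('side');np.savez('pics/side9.npz',**c)
W=cloud(c).reshape(-1,3)
m=(abs(W[:,0]-.495)<.09)&(abs(W[:,1]-.296)<.034)&(W[:,2]>.048)&(W[:,2]<.082)
P=W[m].copy();P[:,2]-=.043;print(len(P),fit(P,DN,(.495,.296,-.02))[0].round(4))
g=px(c,[[.494,.28,.06]])[0].astype(int)
cv2.imwrite('pics/s9.png',cv2.resize(c['frame'][g[1]-50:g[1]+50,g[0]-60:g[0]+60],None,fx=5,fy=5,interpolation=cv2.INTER_CUBIC))
E
```

```text
[0.496  0.2964 0.0628] [9.92288912e-03 9.99950476e-01 3.95849023e-04 6.51667697e-04] [ 0.27556077  0.21058095 -3.27791535] [ 0.00459377 -0.03315908  0.00544849] [ 0.54  0.53 -0.06  0.98 -0.    0.56]
451 [ 4.965e-01  2.960e-01 -2.500e-02 -4.000e-04]
```

View pics/s9.png

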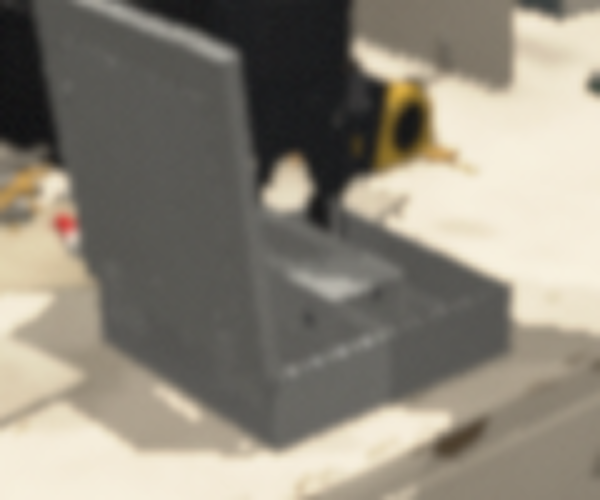

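Emit:
{"name": "play_rows", "arguments": {
  "plan": [1,0,6,0,0,0,0,0,5,0,0,0,0,0,5,0,0,0,0,0,5,0,0,0,0,0,5,0,0,0,0,0,0,0,0,0]
}}

```text
clock: 17.82
eef_pos: [0.494, 0.2958, 0.0353]
tool_rot: [0.01, 1.0, -0.0, -0.001]
ft_force: [0.2, -0.6, -3.6]
grip_width: 0.049
```

No contact so far, so the flanges are already between the others. Lowering the rest of the way slowly.

Emit:
{"name": "play_rows", "arguments": {
  "plan": [0,0,3,0,0,0,0,0,2,0,0,0,0,0,1,0,0,0,0,0,1,0,0,0,0,0,0,0,0,0]
}}

```text
clock: 18.45
eef_pos: [0.4944, 0.2961, 0.029]
tool_rot: [0.01, 1.0, -0.0, -0.0]
ft_force: [0.7, -0.6, -3.3]
grip_width: 0.0488
```

Emit:
{"name": "play_rows", "arguments": {
  "plan": [0,0,0.7,0,0,0,0,0,0.7,0,0,0,0,0,0.6,0,0,0,0,0,0,0,0,0]
}}

```text
clock: 18.95
eef_pos: [0.4946, 0.2962, 0.0287]
tool_rot: [0.01, 1.0, 0.0, 0.0]
ft_force: [-3.1, -1.3, 7.1]
grip_width: 0.0487
```

Contact is at the expected height: 28.7 − 20.4 = 8.3 mm, against 8 mm nominal. Releasing.

Emit:
{"name": "play_rows", "arguments": {
  "plan": [0,0,-1.5,0,0,0,0,0,0,0,0,0,0,0,0,0,0,0,0,0,0,0,0,0],
  "hand": 76
}}

```text
clock: 19.45
eef_pos: [0.4945, 0.2961, 0.0284]
tool_rot: [0.01, 1.0, -0.0, -0.0]
ft_force: [0.2, -0.1, 0.1]
grip_width: 0.0648
```

Emit:
{"name": "play_rows", "arguments": {
  "plan": [0,0,-5,0,0,0,0,0,-15,0,0,0,0,0,-30,0,0,0,0,0,-45,0,0,0,0,-20,-50,0,0,0,0,-20,-50,0,0,0,0,-20,-50,0,0,0,0,-20,-50,0,0,0]
}}

```text
clock: 20.45
eef_pos: [0.4925, 0.2154, 0.3267]
tool_rot: [0.01, 1.0, 0.0, 0.001]
ft_force: [1.0, -0.4, -0.3]
grip_width: 0.0651
```

```bash
python3 - <<'E'
from workcell import bot
from h import *
o=bot.get_obs();print(o['eef_pos'].round(4),o['tool_rot'],o['ft_force'],o['joint_pos'].round(3))
out=[]
for n in('side','top'):
    c=bot.camera(n);np.savez(f'pics/{n}10.npz',**c)
    W=cloud(c).reshape(-1,3)
    m=(abs(W[:,0]-.495)<.07)&(abs(W[:,1]-.296)<.02)&(W[:,2]>.0)&(W[:,2]<.08)
    print(n,m.sum(),np.percentile(W[m][:,2],[10,50,90]).round(4))
    g=px(c,[[.494,.28,.06]])[0].astype(int)
    out.append(cv2.resize(c['frame'][g[1]-40:g[1]+40,g[0]-40:g[0]+40],None,fx=5,fy=5,interpolation=cv2.INTER_CUBIC))
cv2.imwrite('pics/b10.png',np.hstack(out))
E
```

```text
[0.4925 0.2154 0.3267] [9.84499672e-03 9.99950969e-01 4.35240322e-04 9.73196686e-04] [ 1.04019794 -0.37547098 -0.26003361] [ 0.412  0.299  0.3    1.57  -0.     0.432]
side 196 [0.0262 0.0396 0.0408]
top 157 [0.0093 0.0395 0.0434]
```

View pics/b10.png

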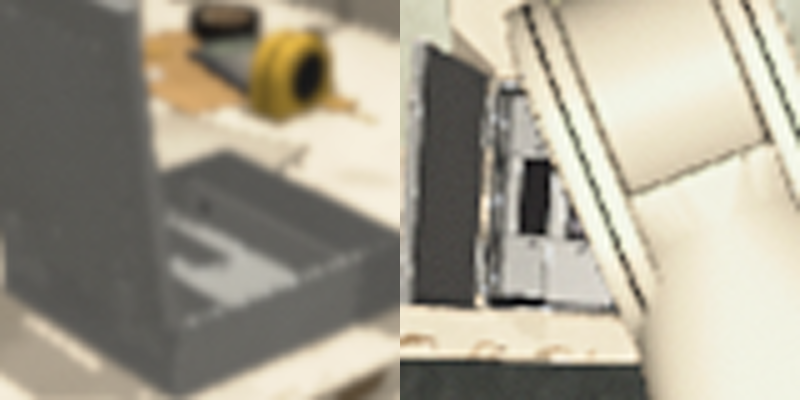

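C's web top reads 40 mm above the bench and level, so it's nested. Next I'll go over behind the lid with the gripper shut.

```bash
python3 - <<'E'
from plan import *
plan([.4945,.216,.3235],down(-.0195+np.pi).as_quat(),[(.475,.45,.3235,-.0195+np.pi,7),(.475,.45,.21,-.0195+np.pi,4)])
E
```

```text
11 rows max mm 33.6 max deg 0.0
3.4,33.4,0,0,0,0,3.5,33.3,0,0,0,0,3.4,33.4,0,0,0,0,3.4,33.4,0,0,0,0,3.5,33.3,0,0,0,0,3.4,33.4,0,0,0,0,3.5,33.4,0,0,0,0,0,0,28.4,0,0,0,0,0,28.4,0,0,0,0,0,28.3,0,0,0,0,0,28.4,0,0,0
end [0.475 0.45  0.21 ] [0.0097 1.     0.     0.    ]
```

Emit:
{"name": "play_rows", "arguments": {
  "plan": [3.4,33.4,0,0,0,0,3.5,33.3,0,0,0,0,3.4,33.4,0,0,0,0,3.4,33.4,0,0,0,0,3.5,33.3,0,0,0,0,3.4,33.4,0,0,0,0,3.5,33.4,0,0,0,0,0,0,0,0,0,0,0,0,0,0,0,0],
  "hand": 0
}}

```text
clock: 21.68
eef_pos: [0.4731, 0.4498, 0.3235]
tool_rot: [0.01, 1.0, -0.0, -0.0]
ft_force: [0.4, -0.2, -0.7]
grip_width: -0.0001
```

```bash
python3 - <<'E'
from workcell import bot
from h import *
o=bot.get_obs();print(o['eef_pos'].round(4),o['tool_rot'],o['ft_force'],o['joint_pos'].round(3),o['grip_width'])
out=[]
for n in('side','top'):
    c=bot.camera(n);np.savez(f'pics/{n}11.npz',**c)
    g=px(c,[[.48,.4,.2]])[0].astype(int)
    out.append(cv2.resize(c['frame'][g[1]-65:g[1]+65,g[0]-65:g[0]+65],(400,400),interpolation=cv2.INTER_CUBIC))
W=cloud(load('pics/side11.npz')).reshape(-1,3)
m=(abs(W[:,0]-.475)<.08)&(W[:,1]>.40)&(W[:,1]<.54)&(W[:,2]>.26)
P=W[m]
for z in np.arange(.26,.5,.015):
    q=P[(P[:,2]>z)&(P[:,2]<z+.015)]
    if len(q)>3:print(round(z,3),len(q),'y',np.percentile(q[:,1],[2,98]).round(3),'x',np.percentile(q[:,0],[2,98]).round(3))
cv2.imwrite('pics/b11.png',np.hstack(out))
E
```

```text
[0.4731 0.4498 0.3235] [ 9.78035663e-03  9.99952119e-01 -3.14753376e-04 -7.06466342e-05] [ 0.42582822 -0.19476337 -0.69204737] [ 0.76   0.571  0.708  1.709 -0.     0.78 ] -8.544768175490024e-05
0.305 29 y [0.442 0.46 ] x [0.46  0.481]
0.32 97 y [0.437 0.464] x [0.46  0.476]
0.335 100 y [0.436 0.464] x [0.459 0.48 ]
0.35 157 y [0.422 0.482] x [0.458 0.482]
0.365 274 y [0.41  0.494] x [0.456 0.483]
0.38 329 y [0.403 0.506] x [0.454 0.484]
0.395 366 y [0.402 0.511] x [0.453 0.481]
0.41 315 y [0.41  0.497] x [0.452 0.478]
0.425 272 y [0.415 0.489] x [0.447 0.479]
0.44 289 y [0.425 0.488] x [0.434 0.481]
0.455 308 y [0.428 0.488] x [0.434 0.481]
0.47 303 y [0.425 0.488] x [0.434 0.483]
0.485 288 y [0.428 0.486] x [0.436 0.481]
```

View pics/b11.png

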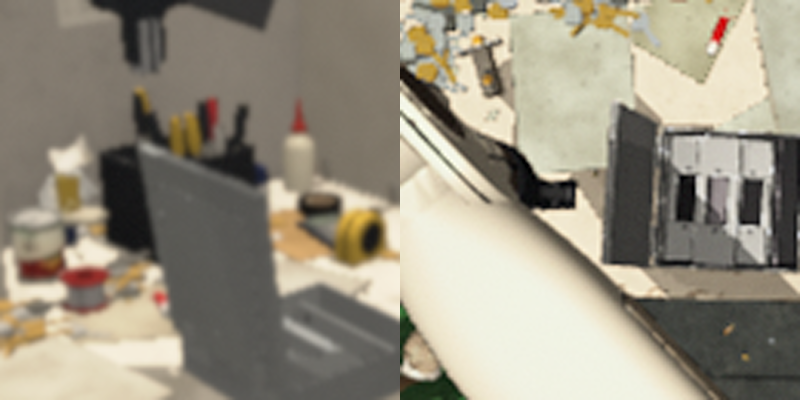

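The top view shows all three channels nested with C's cut-out in the middle, and the shut gripper is behind the lid. Starting the push.

Emit:
{"name": "play_rows", "arguments": {
  "plan": [0,0,30,0,0,0,0,0,35,0,0,0,0,0,35,0,0,0,0,0,18,0,0,0,0,-15,0,0,0,0,0,-15,0,0,0,0,0,-8,0,0,0,0,0,-8,0,0,0,0,0,-8,0,0,0,0,0,-8,0,0,0,0,0,0,0,0,0,0]
}}

```text
clock: 23.15
eef_pos: [0.4721, 0.3872, 0.2055]
tool_rot: [0.01, 1.0, -0.001, -0.0]
ft_force: [-0.3, 1.0, 0.1]
grip_width: -0.0002
```

```bash
python3 - <<'E'
from workcell import bot
from h import *
from plan import *
o=bot.get_obs();print(o['eef_pos'].round(4),o['tool_rot'],o['ft_force'],o['ft_torque'])
c=bot.camera('side');np.savez('pics/side12.npz',**c)
g=px(c,[[.48,.4,.15]])[0].astype(int)
cv2.imwrite('pics/b12.png',cv2.resize(c['frame'][g[1]-65:g[1]+65,g[0]-65:g[0]+65],(500,500),interpolation=cv2.INTER_CUBIC))
W=cloud(c).reshape(-1,3)
P=W[(abs(W[:,0]-.5)<.1)&(abs(W[:,1]-.39)<.04)&(W[:,2]>.06)&(W[:,2]<.18)]
A=np.c_[P[:,0],P[:,2],np.ones(len(P))]
print(least_squares(lambda v:A@v-P[:,1],[0,0,.4],loss='cauchy',f_scale=.002).x)
# arc
wps=[];hy,hz=.371,.046
r=.148
for t in np.radians(np.arange(86,-1,-7.5)):
    y=hy-r*np.cos(t)+.003*np.sin(t);z=hz+r*np.sin(t)+.003*np.cos(t)
    wps.append((.475,y+.012,z+.011,-.0195+np.pi,1))
print(np.round([(w[1],w[2]) for w in wps],3).tolist())
plan([.475,.388,.2055],down(-.0195+np.pi).as_quat(),wps)
E
```

```text
[0.4721 0.3872 0.2055] [ 1.02404122e-02  9.99947414e-01 -5.50928281e-04 -2.35952505e-05] [-0.33003034  0.98515555  0.05541481] [0.14815258 0.0111145  0.03407342]
[-0.01312819  0.00596528  0.3787569 ]
[[0.376, 0.205], [0.356, 0.203], [0.338, 0.198], [0.32, 0.191], [0.303, 0.181], [0.287, 0.17], [0.273, 0.156], [0.261, 0.141], [0.251, 0.125], [0.244, 0.107], [0.238, 0.088], [0.235, 0.069]]
12 rows max mm 19.4 max deg 0.0
-0.2,-12.3,0.7,0,0,0,-0.4,-19.3,2.2,0,0,0,-0.4,-18.7,4.7,0,0,0,-0.3,-18,7.1,0,0,0,-0.4,-17,9.4,0,0,0,-0.3,-15.5,11.6,0,0,0,-0.2,-13.9,13.4,0,0,0,-0.3,-12,15.2,0,0,0,-0.2,-10,16.6,0,0,0,-0.1,-7.7,17.8,0,0,0,-0.1,-5.3,18.6,0,0,0,-0.1,-2.8,19.2,0,0,0
end [0.475  0.2355 0.069 ] [0.0097 1.     0.     0.    ]
```

View pics/b12.png

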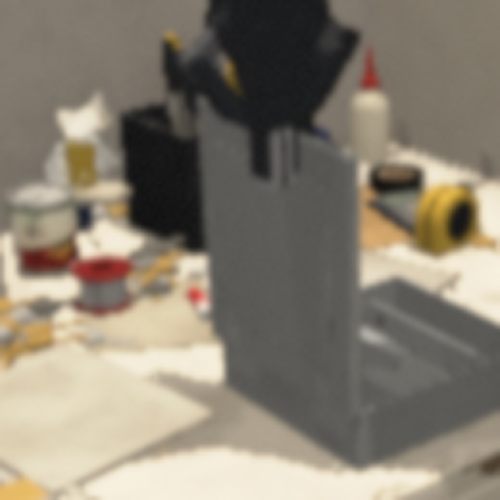

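The lid is upright now and the fingers are on its outer face at (275,160) in the crop. Continuing along the arc.

Emit:
{"name": "play_rows", "arguments": {
  "plan": [-0.2,-12.3,0.7,0,0,0,-0.4,-19.3,2.2,0,0,0,-0.4,-18.7,4.7,0,0,0,-0.3,-18,7.1,0,0,0,-0.4,-17,9.4,0,0,0,-0.3,-15.5,11.6,0,0,0,-0.2,-13.9,13.4,0,0,0,0,0,0,0,0,0]
}}

```text
clock: 24.2
eef_pos: [0.4709, 0.2712, 0.1551]
tool_rot: [0.011, 1.0, -0.002, -0.002]
ft_force: [-0.4, -0.9, 0.2]
grip_width: -0.0003
```

```bash
python3 - <<'E'
from workcell import bot
from h import *
o=bot.get_obs();print(o['eef_pos'].round(4),o['tool_rot'],o['ft_force'],o['ft_torque'])
c=bot.camera('side');np.savez('pics/side13.npz',**c)
g=px(c,[[.48,.33,.12]])[0].astype(int)
cv2.imwrite('pics/b13.png',cv2.resize(c['frame'][g[1]-65:g[1]+65,g[0]-65:g[0]+65],(500,500),interpolation=cv2.INTER_CUBIC))
E
```

```text
[0.4709 0.2712 0.1551] [ 0.01080316  0.99993919 -0.0015187  -0.00161465] [-0.39906147 -0.86144835  0.15560966] [ 0.04450023  0.0536792  -0.01994627]
```

View pics/b13.png

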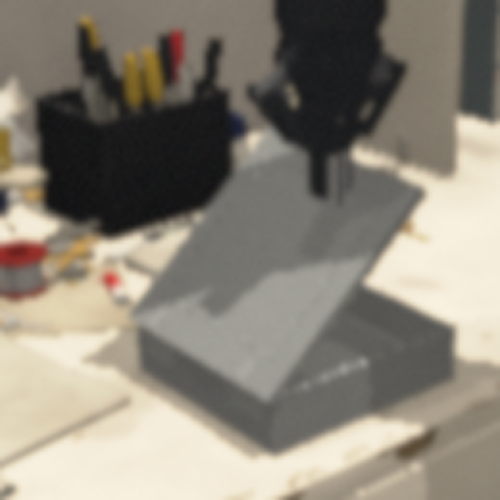

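The lid has come about half way down and the fingertips are near its free edge, at (325,195) in the crop. Continuing.

Emit:
{"name": "play_rows", "arguments": {
  "plan": [-0.3,-12,15.2,0,0,0,-0.2,-10,16.6,0,0,0,-0.1,-7.7,17.8,0,0,0,-0.1,-5.3,18.6,0,0,0,-0.1,-2.8,19.2,0,0,0,0,0,0,0,0,0]
}}

```text
clock: 25.0
eef_pos: [0.4711, 0.2352, 0.068]
tool_rot: [0.01, 1.0, -0.001, -0.001]
ft_force: [-0.2, -0.1, 0.5]
grip_width: 0.0
```

Emit:
{"name": "play_rows", "arguments": {
  "plan": [0,0,3,0,0,0,0,0,2,0,0,0,0,0,2,0,0,0,0,0,1,0,0,0,0,0,0,0,0,0]
}}

```text
clock: 25.62
eef_pos: [0.4725, 0.2359, 0.0612]
tool_rot: [0.01, 1.0, 0.0, 0.0]
ft_force: [1.0, 1.0, 1.6]
grip_width: 0.0001
```

Emit:
{"name": "play_rows", "arguments": {
  "plan": [0,0,1,0,0,0,0,0,1,0,0,0,0,0,0.5,0,0,0,0,0,0,0,0,0]
}}

```text
clock: 26.12
eef_pos: [0.4726, 0.2359, 0.0603]
tool_rot: [0.01, 1.0, 0.0, 0.001]
ft_force: [-2.7, -1.2, 11.6]
grip_width: 0.0001
```

```bash
python3 - <<'E'
from workcell import bot
from h import *
o=bot.get_obs();print(o['eef_pos'].round(4),o['ft_force'])
c=bot.camera('side');W=cloud(c).reshape(-1,3)
for y in(.21,.23,.26,.29,.32,.35):
    m=(abs(W[:,0]-.43)<.02)&(abs(W[:,1]-y)<.01)&(W[:,2]>.02)&(W[:,2]<.09);print(y,m.sum(),np.median(W[m][:,2]).round(4))
E
```

```text
[0.4726 0.2359 0.0603] [-2.74230001 -1.15089017 11.59099764]
0.21 81 0.0485
0.23 91 0.0478
0.26 100 0.0481
0.29 96 0.0478
0.32 104 0.0487
0.35 112 0.0477
```

Emit:
{"name": "play_rows", "arguments": {
  "plan": [0,0,1,0,0,0,0,0,0,0,0,0,0,0,0,0,0,0]
}}

```text
clock: 26.55
eef_pos: [0.4726, 0.2359, 0.0602]
tool_rot: [0.01, 1.0, 0.001, 0.001]
ft_force: [-5.1, -2.1, 18.5]
grip_width: 0.0
```

Emit:
{"name": "play_rows", "arguments": {
  "plan": [0,0,-5,0,0,0,0,0,-25,0,0,0,0,0,-50,0,0,0,0,-40,-40,0,0,0,0,-45,-30,0,0,0,0,-45,0,0,0,0,0,-45,0,0,0,0,0,-45,0,0,0,0,0,0,0,0,0,0,0,0,0,0,0,0]
}}

```text
clock: 27.8
eef_pos: [0.4675, 0.0158, 0.2071]
tool_rot: [0.01, 1.0, 0.0, -0.001]
ft_force: [0.7, -0.2, 0.9]
grip_width: -0.0
```

```bash
python3 - <<'E'
from workcell import bot
from h import *
o=bot.get_obs();print(o['eef_pos'].round(4),o['ft_force'])
out=[]
for n in('side','top'):
    c=bot.camera(n);W=cloud(c).reshape(-1,3);np.savez(f'pics/{n}14.npz',**c)
    for y in(.205,.25,.30,.35):
        m=(abs(W[:,0]-.495)<.07)&(abs(W[:,1]-y)<.008)&(W[:,2]>.02)&(W[:,2]<.09);print(n,y,m.sum(),np.percentile(W[m][:,2],[10,50,90]).round(4))
    g=px(c,[[.494,.28,.03]])[0].astype(int)
    out.append(cv2.resize(c['frame'][g[1]-50:g[1]+50,g[0]-50:g[0]+50],(400,400),interpolation=cv2.INTER_CUBIC))
    for q in('tape_measure','pliers','padlock'):
        d=bot.outline_of(q,n)
        if d: print(n,q,np.median(W.reshape(400,640,3)[d[0]['mask']],0).round(3))
cv2.imwrite('pics/b14.png',np.hstack(out))
E
```

```text
[0.4675 0.0158 0.2071] [ 0.66276311 -0.18168953  0.86038066]
side 0.205 106 [0.0485 0.0494 0.0505]
side 0.25 120 [0.0494 0.0502 0.0512]
side 0.3 129 [0.0492 0.0501 0.0511]
side 0.35 147 [0.0485 0.0494 0.0506]
side tape_measure [nan nan nan]
side pliers [ 0.428 -0.224  0.009]
side padlock [nan nan nan]
top 0.205 174 [0.0453 0.049  0.0526]
top 0.25 169 [0.0452 0.0496 0.0535]
top 0.3 166 [0.047  0.0502 0.0538]
top 0.35 168 [0.046  0.0495 0.0537]
top tape_measure [nan nan nan]
top pliers [nan nan nan]
top padlock [0.518 0.568 0.018]
```

View pics/b14.png

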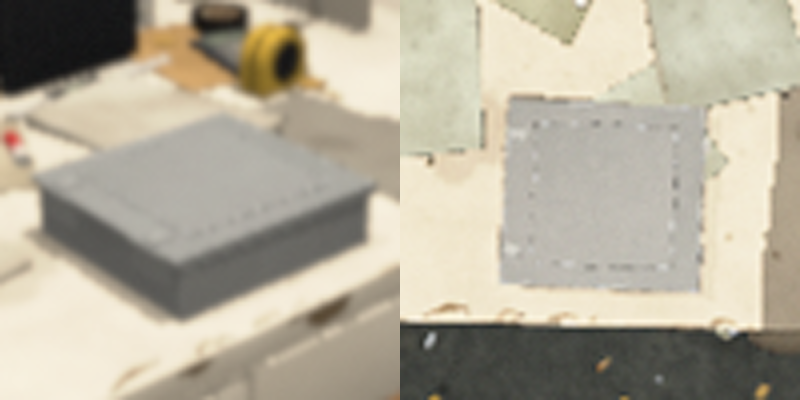

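The lid is flat, with its top at 49 to 50 mm along its whole depth, and the robot is clear of everything. Handing in.

```bash
python3 -c "
from workcell import bot
print(bot.job_done())"
```

```text
the job is handed in; nothing more can be done
None
```

I packed all three channels, closed the lid fully, and handed the job in at about 28 s on the clock. `job_done` gives no verdict, so these are my own measurements:

- **Channel_b:** I set it in the empty recess. It touched down at 11 N, and the fit put its underside at about 5 mm, the height of the recess floor.
- **Channel_c:** I lowered it over the other two, with one flange standing down inside each. It met no contact until it was seated, and its web top then read 40 mm above the bench and level. The top picture showed all three nested.
- **Lid:** I pushed it over from behind and pressed it down, reaching 18.5 N. After I withdrew, its top read 49–50 mm from free edge to hinge in both cameras, against 49 mm nominal.
- **Bystanders:** The pliers and the padlock read the same position as at the start to within 3 mm, each in one camera. The tape measure gave no position at the last check because of missing depth readings. It shows in the last side picture, and the arm never worked near it.

The two cameras disagreed by 4–6 mm along x. I worked from the side camera and from relative distances, and every fit came out well inside its play.

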